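Lay out the sampling board

ROBOT

A 6-joint arm with a two-finger parallel gripper is mounted at the origin on a cart in front of the work surface, level with it; the furniture and walls round the work are solid. World frame = base frame: x ahead of the robot, y to its left, z up, the work surface at z = 0. Lengths are in mm, angles in degrees, forces in N, time in s.
With the tool pointing down it reaches from about 300 to 850 mm from the base axis. Payload 4.2 kg.
Tool frame: the origin (TCP) lies between the finger pads; the fingertips stand 14 mm ahead of it and the grasp point (between the pads) lies 5 mm behind it; z points along the fingers, y is the line along which they close (so a half turn about z gives the same grasp; the last joint's range is limited). The gripper opens to 91 mm and grips with 3 to 60 N. Pads are 32 mm wide; open, the fingers measure 118 mm over their backs; the gripper's body (76 mm by 178 mm) begins 60 mm behind the grasp point.
Start: joints at [-72.365, 18.312, 89.639, -0, 72.044, -1.146], TCP at [185.131, -544.397, 227.976] pointing down, gripper open.
Joint ranges: [-177.97, 177.97], [-48.28, 115.42], [12.27, 149.76], [-77.06, 257.06], [2.81, 150.46], [-146.56, 146.56]. Speed limits (degrees/s): [147.25, 147.25, 180, 180, 180, 180].

INTERFACE

Orientations are given as [roll, pitch, yaw] about the fixed x, y, z axes, in that order (R = Rz(yaw) Ry(pitch) Rx(roll)).
In Python, from workcell import * gives the robot as it stands. The module is installed in compiled form; this text tells all that it offers.
- The arm moves only by the tool send_rows, never from a script. Its argument "deltas" is a list of rows, each a list of 2 entries, a list of its own where there are three numbers: the shift along the tool's x, y, z normalised to -1 to 1, where 1 is 0.5 m, then the turn, a rotation vector about the tool's x, y, z normalised to -1 to 1, where 1 is 0.5 rad. A call has 1 to 10 rows; each row shifts and turns the commanded pose from where the row before left it, along the tool's axes as they then stand; what a row does not reach is not made up. A row lasts 1/10 s, in which the tool goes at most 50 mm and 8.59 degrees, less where a joint would pass 70% of its speed; a pose out of reach is approached as far as the arm can. A call with a number of a shift or a turn outside -1 to 1 is refused whole. A call with a gripper value outside its range is refused whole. "grip" is the closure, from 0 (fully open) to 1 (shut), set as the call begins (left out, the last holds). The fingers move at their own pace and stop on an object; "grip_force" is the grip in N (left out, the last holds). Time passes only in rows, so rows that do not move let the fingers close. It gives the time, the measured TCP pose, the force, the opening and the grip force at its end, in the units of the state.
- state(): the state, without advancing time (a new reading comes with each control period).
- grab_frame(name): name is "side" or "top"; returns the picture (400x640x3 uint8, red, green, blue); there is no depth.
- calibration(name): a dict with "mtx" (3x3 intrinsics, pixels), "R" (3x3) and "t" (3): a world point X has camera coordinates R X + t. Camera axes: x right, y down, z forward; pixel columns grow to the right and rows downward; lengths in mm; the calibration is good to about 2 mm. A picture is of the moment at which its call begins. calibration takes no time and is no camera call.
- job_done(): hands the job in; it is judged then, once.
Trained networks look in the newest picture that a camera, given by its name, has taken for a name from the list of things; names that differ only in an ending like _2 or _b are one class to them, and where a whole thing is asked for, a point or a joint stands for the part that bears it (a point fixed in the world has none). Each returns a list of dicts, best first, with "p" (0 to 1); they miss things now and then, are a little off and sometimes report something else, mostly with a low value. They report only what shows in the picture. A call takes as long as a camera call. They do not tell look-alikes from the thing itself.
- trace(camera, label): "pixels" (400x640 bool, what is visible of it) and "bbox" ([left, top, width, height] in pixels, round what is visible of it).
The state is a dict: "time_s": time; "qpos": joint angles; "qvel": joint speeds; "effort": joint torques, N m; "ee_pos": TCP position; "ee_rot": TCP orientation; "force": force on the tool from outside, world axes, zero at the start; "torque": the same for the moment, N m; "gripper_width": finger opening in mm; "gripper_force": force on a finger pad.
Only numpy, scipy, OpenCV 4.12 (cv2) and the standard library are available. Lean on these libraries where they do the work, as an engineer would, in place of code of your own. Each camera call takes 0.05 s, during which the arm holds its last target. There are 200 camera calls.

TASK

Lay out the T-shaped sampling board, each thing upright and centred in its ring: in the row of three, the petri dish goes in the ring next to the steel handle, with the dropper bottle standing centrally in the dish as its drip saucer; the white sample bottle goes in the ring at the far end, the beaker between them in the middle ring, and the flat-topped ribbed cap beside the beaker in the ring that sticks out to the side. Let go of everything, and leave the tape roll, the spare cap with the hole in its top and the wash bottle where they are.

Things in the scene. Friction and masses are not known exactly. Their poses are not given: they have to be found in the camera images.
- board: Fixed grey T-shaped board lying flat, any yaw; top 10 mm above the worktop. Four flat printed white rings (71 mm inside). Origin: underside, below the middle ring's centre; z up. Ring centres in board x, y (mm): (0, 95) by the steel loop handle, (0, 0) middle, (0, -95) far end, (95, 0) side arm. Crossbar 92 x 286 mm along y; arm 92 mm wide, to x = 142; handle 11 mm high, to y = 187.
- dish: Low round white petri dish, 60 mm across the rim (56 mm where the fingers meet it), 14 mm high; grasp it across its diameter, by its side. Anything standing in it stands 12 mm above its underside. Origin: centre of the underside, z up. Yaw is random and does not matter (round).
- dropper: Amber dropper bottle with black bulb, body 33 mm diameter up to 58 mm, 94 mm high in all; grasp the body (the neck and bulb give no hold). Origin: centre of the underside, z up. Yaw is random and does not matter (round).
- bottle: White sample bottle with white screw cap, 49 mm diameter, 98 mm high; grasp the body below 80 mm. Origin: centre of the underside, z up. Yaw is random and does not matter (round).
- beaker: Small clear glass beaker, open at the top, 59 mm diameter, 71 mm high; grasp across the outside. Origin: centre of the underside, z up. Yaw is random and does not matter (round).
- cap: White ribbed screw cap with closed flat top, 50 mm diameter, 34 mm high; grasp across the ribs. Origin: centre of the underside, z up. Yaw is random and does not matter (round).
- tape: Bystander: roll of beige tape lying flat, 88 mm diameter, 19 mm high. Leave it. Origin: centre of the underside, z up. Yaw is random and does not matter (round).
- spare_cap: Bystander: white ribbed cap with a narrower collar and a hole in its top, 50 mm diameter, 44 mm high. Not the flat-topped one; leave it. Origin: centre of the underside, z up. Yaw is random and does not matter (round).
- squeeze_bottle: Bystander: white wash bottle with bent spout, about 69 x 93 mm, 210 mm high. Leave it. Origin: centre of the underside, z up.
Not all that is in view belongs to the job. What is shaped like the cap but blue or purple is not meant.

How it is judged (in metres and radians):
At the end, for the whole second after the job is handed in: Dish by the handle, beaker in the middle, sample bottle at the far end, flat cap on the side arm, each on the board within 13 mm of its ring centre (board x and y); dropper bottle in the dish within 12 mm of its centre; all upright (0.1 rad), still, released; bystanders moved under 20 mm (x of dish in the frame of board between -0.013 and 0.013 m and y of dish in the frame of board between 0.082 and 0.108 m and z of dish in the frame of board between 0.006 and 0.014 m and x of beaker in the frame of board between -0.013 and 0.013 m and y of beaker in the frame of board between -0.013 and 0.013 m and z of beaker in the frame of board between 0.006 and 0.014 m and x of bottle in the frame of board between -0.013 and 0.013 m and y of bottle in the frame of board between -0.108 and -0.082 m and z of bottle in the frame of board between 0.006 and 0.014 m and x of cap in the frame of board between 0.082 and 0.108 m and y of cap in the frame of board between -0.013 and 0.013 m and z of cap in the frame of board between 0.006 and 0.014 m and horizontal distance between dropper and dish below 0.012 m and z of dropper in the frame of board between 0.018 and 0.027 m and angle between each of dish, beaker, bottle, cap, dropper's own z axis and vertical below 0.1 rad and linear speed of each of dish, beaker, bottle, cap, dropper below 0.02 m/s and contact force between the fingers and dish below 0.05 N and contact force between the fingers and beaker below 0.05 N and contact force between the fingers and bottle below 0.05 N and contact force between the fingers and cap below 0.05 N and contact force between the fingers and dropper below 0.05 N and distance of each of tape, spare_cap, squeeze_bottle from where it was at the start of the episode below 0.02 m); the robot touches nothing.
It fails at once if the tape roll was pushed away (distance of tape from where it was at the start of the episode above 0.02 m).
It fails at once if the spare open-centred cap was pushed away (distance of spare_cap from where it was at the start of the episode above 0.02 m).
It fails at once if the wash bottle was pushed away (distance of squeeze_bottle from where it was at the start of the episode above 0.02 m).
It also fails if it takes over 134 s, if anything falls off the work surface, if the arm or the gripper's body presses on something with over 40 N, if the wrist force passes 120 N, or if a joint passes its speed limit or range.

## Working session

There is one attempt and no reset: what is moved stays moved. The work goes in short steps, Python scripts to look and compute and a tool call to move; the robot and the scene stay as the last step left them, time stands still between calls to the robot, and variables do not carry over. Pictures are saved under pics/ and viewed, at most 14 in all, crops included, and the job is handed in when it is done.

Besides the shell and the picture viewer there is one more tool, called after "Emit:" as a command line: name --argument value ..., lists and objects as JSON in quotes. send_rows: Moves the arm, as the interface text tells. Scaled input: -1 to 1 covers 0.5 m each way for a shift and 0.5 rad each way for a turn. Its arguments: {"type":"object","properties":{"deltas":{"type":"array","items":{"type":"array"}},"grip":{"type":"number"},"grip_force":{"type":"number"}},"required":["deltas"]}

```bash
mkdir -p pics
python3 - <<'E'
from workcell import *
import cv2,numpy as np
for n in("top","side"):
    f=grab_frame(n); cv2.imwrite(f"pics/{n}0.png",f[:,:,::-1])
    c=calibration(n); print(n,np.round(c["mtx"],1).tolist(),np.round(c["R"],4).tolist(),np.round(c["t"],1).tolist())
s=state();print(s["time_s"],s["ee_pos"],s["ee_rot"],s["gripper_width"])
E
```

```text
top [[447.2, 0.0, 324.0], [0.0, 447.2, 194.7], [0.0, 0.0, 1.0]] [[-0.0077, -0.9999, -0.0094], [-0.9884, 0.009, -0.1513], [0.1514, 0.0081, -0.9884]] [-162.1, 542.9, 1248.9]
side [[470.2, 0.0, 326.2], [0.0, 470.2, 202.6], [0.0, 0.0, 1.0]] [[-0.8964, -0.443, -0.016], [-0.1476, 0.3324, -0.9315], [0.418, -0.8326, -0.3633]] [413.1, 184.7, 717.8]
0.1 [ 185.00837139 -544.00274312  227.20952002] [-1.79909906e+02 -2.02488895e-03  1.87805580e+01] 91.36091352080196
```

View pics/top0.png

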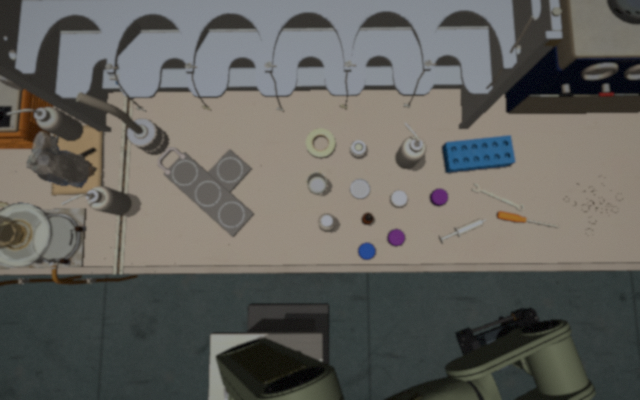

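View pics/side0.png

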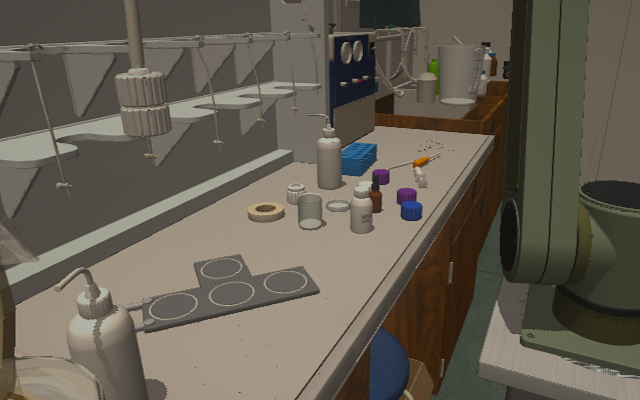

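The top view shows these things:
- Tape (320,143), spare cap (359,148) and wash bottle (411,152).
- Beaker (318,184), dish (360,189), flat cap (399,199), sample bottle (327,222) and dropper (368,218).
- Blue/purple look-alikes at (367,251), (396,237) and (439,197).
- The board around (207,192), with its handle at upper left (172,158).

In the side view the bottle is at (361,210), the beaker at (310,211) and the dish at (338,205).

Look-alikes for the cap are (399,199), (359,148, with a hole), (360,189, the dish) and the blue/purple ones. I choose (399,199) and will check it in a crop.

```bash
cat > h.py <<'E'
from workcell import *
import cv2,numpy as np
def ray(n,u,v,z):
    c=calibration(n);R,t=np.array(c["R"]),np.array(c["t"])
    d=R.T@np.linalg.solve(np.array(c["mtx"]),[u,v,1.]);o=-R.T@t
    return o+d*(z-o[2])/d[2]
def proj(n,X):
    c=calibration(n);p=(np.array(c["R"])@np.asarray(X,float).T).T+np.array(c["t"])
    q=p@np.array(c["mtx"]).T
    return q[...,:2]/q[...,2:]
def cyl(r,h,x,y,z0=0):
    a=np.linspace(0,2*np.pi,48,endpoint=False)
    return np.array([[x+r*np.cos(b),y+r*np.sin(b),z] for z in(z0,z0+h) for b in a])
def fit(masks,r,h,x0,z0=0):
    # least squares on silhouette bbox edges in each view
    from scipy.optimize import least_squares
    def box(p): return np.r_[p.min(0),p.max(0)]
    def f(x):
        return np.concatenate([box(proj(n,cyl(r,h,*x,z0)))-m for n,m in masks])
    s=least_squares(f,x0,loss="soft_l1");return s.x,f(s.x)
E
python3 - <<'E'
from h import *
f=grab_frame("top");cv2.imwrite("pics/crop1.png",cv2.resize(f[120:270,280:460],None,fx=4,fy=4,interpolation=cv2.INTER_CUBIC)[:,:,::-1])
grab_frame("side")
D=dict(dish=(28,14),dropper=(16.5,94),bottle=(24.5,98),beaker=(29.5,71),cap=(25,34),tape=(44,19),spare_cap=(25,44),squeeze_bottle=(40,210),board=(0,10))
for k,(r,h) in D.items():
  for n in("top","side"):
    for d in trace(n,k)[:4]:
        l,t,w,hh=d["bbox"]; m=d["pixels"];v,u=np.nonzero(m)
        print(k,n,round(d["p"],2),d["bbox"],len(u),np.round(ray(n,u.mean(),v.mean(),h/2)[:2]))
E
```

```text
dish top 0.85 [348.6, 176.8, 24.0, 20.8] 329 [ 565. -274.]
dish side 0.64 [325.3, 200.3, 21.0, 10.8] 260 [ 563. -270.]
dropper top 0.51 [305.7, 172.4, 24.4, 20.8] 381 [ 578. -146.]
dropper top 0.4 [361.9, 213.9, 13.1, 12.9] 135 [ 473. -290.]
dropper side 0.77 [370.4, 177.1, 13.0, 34.6] 291 [ 459. -264.]
bottle top 0.6 [317.5, 212.4, 20.1, 22.0] 248 [ 462. -175.]
bottle side 0.81 [350.7, 187.3, 21.7, 43.6] 911 [ 454. -161.]
beaker top 0.56 [307.0, 171.6, 20.8, 23.4] 380 [ 580. -145.]
beaker side 0.58 [297.0, 194.4, 27.6, 34.8] 845 [ 575. -147.]
cap top 0.81 [430.5, 186.6, 19.2, 16.8] 266 [ 536. -503.]
cap top 0.79 [358.9, 239.8, 18.2, 20.6] 245 [ 383. -288.]
cap top 0.73 [392.7, 189.8, 18.7, 17.4] 258 [ 533. -384.]
cap top 0.7 [383.4, 230.2, 21.0, 16.7] 231 [ 420. -376.]
cap side 0.77 [397.9, 189.0, 17.2, 15.5] 261 [ 419. -378.]
cap side 0.66 [375.7, 168.1, 13.3, 15.7] 185 [ 530. -507.]
cap side 0.57 [357.2, 182.1, 14.0, 5.8] 66 [ 546. -421.]
tape top 0.73 [308.5, 132.9, 27.3, 26.7] 547 [ 705. -158.]
tape side 0.55 [251.3, 201.1, 32.9, 19.1] 617 [ 699. -153.]
spare_cap top 0.53 [350.8, 138.0, 18.3, 18.4] 249 [ 682. -269.]
spare_cap side 0.63 [289.8, 182.0, 16.0, 19.6] 242 [ 684. -267.]
spare_cap side 0.23 [249.7, 204.9, 34.6, 14.4] 625 [ 681. -128.]
squeeze_bottle top 0.62 [397.0, 122.6, 28.7, 46.7] 696 [ 650. -408.]
squeeze_bottle side 0.62 [309.5, 111.2, 30.4, 76.6] 1435 [ 618. -336.]
board top 0.76 [158.1, 143.4, 95.0, 92.6] 4196 [575. 167.]
board side 0.74 [126.5, 257.0, 193.4, 76.8] 6859 [570. 178.]
```

View pics/crop1.png

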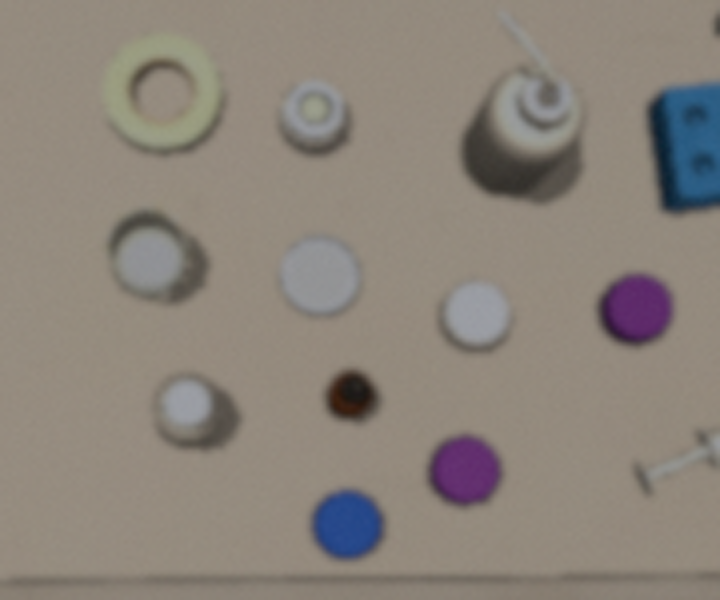

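```bash
cat > m1.py <<'E'
from h import *
from scipy.optimize import minimize, differential_evolution
from scipy.ndimage import map_coordinates
C=np.array([[0,95],[0,0],[0,-95],[95,0]])
a=np.linspace(0,2*np.pi,72,endpoint=False)
fr={n:grab_frame(n).astype(float).mean(2) for n in("top","side")}
def smp(n,P): q=proj(n,P);return map_coordinates(cv2.GaussianBlur(fr[n],(0,0),.7),[q[:,1],q[:,0]],order=1).mean()
def ringp(p,r):
    c,s=np.cos(p[2]),np.sin(p[2]);X=C@np.array([[c,s],[-s,c]])+p[:2]
    return np.array([[x+r*np.cos(b),y+r*np.sin(b),10] for x,y in X for b in a])
def cost(p,ns): return -sum(smp(n,ringp(p,37))*2-smp(n,ringp(p,29))-smp(n,ringp(p,43)) for n in ns)
for ns in(["top"],["side"],["top","side"]):
    r=differential_evolution(cost,[(520,620),(110,230),(-np.pi,np.pi)],args=(ns,),seed=1,popsize=40,maxiter=120,tol=1e-6)
    print(ns,np.round(r.x,3),r.fun)
img=cv2.cvtColor(fr["top"].astype(np.uint8),cv2.COLOR_GRAY2BGR)
D=dict(dish=(29,14,565,-272),dropper=(16.5,94,465,-275),bottle=(24.5,98,458,-168),beaker=(29.5,71,578,-146),cap=(25,34,535,-385),spare_cap=(25,44,683,-268),tape=(44,19,702,-156))
for k,(R,h,x,y) in D.items():
    M=[]
    for n in("top","side"):
        for d in trace(n,k):
            l,t,w,hh=d["bbox"];b=np.array([l,t,l+w,t+hh]);P=proj(n,cyl(R,h,x,y));e=np.r_[P.min(0),P.max(0)]
            if abs(b-e).max()<14: M.append((n,b-.5));break
    if k=="cap": M=M[:1]
    xx,res=fit(M,R,h,(x,y));print(k,np.round(xx,1),np.round(res,1))
    for n,b in M: print("   ",n,np.round(fit([(n,b)],R,h,(x,y))[0],1))
for n,u,v,z in(("dish",360,188.7,14),("cap",399.2,198.2,34),("bottle",326.5,220.5,98)): print(n,ray("top",u-.4,v-.4,z))
E
python3 m1.py
```

```text
Traceback (most recent call last):
  File "m1.py", line 13, in <module>
    r=differential_evolution(cost,[(520,620),(110,230),(-np.pi,np.pi)],args=(ns,),seed=1,popsize=40,maxiter=120,tol=1e-6)
  File "m1.py", line 11, in cost
    def cost(p,ns): return -sum(smp(n,ringp(p,37))*2-smp(n,ringp(p,29))-smp(n,ringp(p,43)) for n in ns)
                            ~~~^^^^^^^^^^^^^^^^^^^^^^^^^^^^^^^^^^^^^^^^^^^^^^^^^^^^^^^^^^^^^^^^^^^^^^^^
  File "m1.py", line 11, in <genexpr>
    def cost(p,ns): return -sum(smp(n,ringp(p,37))*2-smp(n,ringp(p,29))-smp(n,ringp(p,43)) for n in ns)
                                                     ~~~^^^^^^^^^^^^^^^
  File "m1.py", line 7, in smp
    def smp(n,P): q=proj(n,P);return map_coordinates(cv2.GaussianBlur(fr[n],(0,0),.7),[q[:,1],q[:,0]],order=1).mean()
                    ~~~~^^^^^
  File "h.py", line 8, in proj
    c=calibration(n);p=(np.array(c["R"])@np.asarray(X,float).T).T+np.array(c["t"])
ValueError: time passes only in moves, steps and waits
```

```bash
sed -i '2a _c={n:calibration(n) for n in("top","side")}\ncalibration=_c.get' h.py; python3 m1.py
```

```text
['top'] [554.007 178.484  -0.728] -24.31406236708743
['side'] [552.048 177.698  -0.728] -57.20534823462707
['top', 'side'] [552.342 177.677  -0.727] -78.96461257357774
dish [ 570.2 -274.9] [ 2.7  1.9 -1.5  0.4 -2.6 -1.4 -0.  -0.3]
    top [ 573.6 -273.3]
    side [ 565.2 -271.9]
dropper [ 470.6 -287.2] [ 1.1 -0.8 -1.   0.7]
    side [ 470.6 -287.2]
bottle [ 458.5 -172.4] [ 0.9  0.5 -0.2  0.5 -1.8 -2.8  0.1  2.1]
    top [ 460.  -171.5]
    side [ 459.3 -179.2]
beaker [ 569.4 -149.5] [-0.7  0.7  0.7 -0.6]
    side [ 569.4 -149.5]
cap [ 531.2 -397.8] [ 0.9 -0.3 -0.8  0.3]
    top [ 531.2 -397.8]
spare_cap [ 679.4 -274.4] [ 2.5 -1.7 -0.9  4.  -1.2 -1.   0.8  1.9]
    top [ 681.9 -272.4]
    side [ 682.4 -280.8]
tape [ 702.5 -166.2] [ 0.6  0.4 -0.5 -0.5 -1.6 -1.9  2.6  1.9]
    top [ 702.2 -166. ]
    side [ 707.2 -171.4]
dish [ 563.76130171 -271.5032062    14.        ]
cap [ 531.53761477 -382.71872654   34.        ]
bottle [ 462.57947425 -172.31576069   98.        ]
```

```bash
cat > m2.py <<'E'
from h import *
from scipy.optimize import differential_evolution
D=dict(dish=(29,14,566,-272),dropper=(16.5,58,468,-287),bottle=(24.5,98,459,-173),beaker=(29.5,71,573,-148),cap=(25,34,532,-384))
fr={n:grab_frame(n) for n in("top","side")}
def hull(n,R,h,x,y,g=0):
    m=np.zeros((1600,2560),np.uint8) if 0 else np.zeros((400,640),np.uint8)
    q=proj(n,cyl(R+g,h,x,y));cv2.fillConvexPoly(m,np.round(cv2.convexHull(np.float32(q)).reshape(-1,2)*16).astype(np.int32),255,cv2.LINE_AA,4);return m/255.
for k,(R,h,x0,y0) in D.items():
    for n in("top","side"):
        if n=="side" and k in("cap","dropper"): continue
        if k=="beaker" and n=="top": pass
        lab=cv2.cvtColor(np.float32(fr[n])/255,cv2.COLOR_RGB2LAB)
        win=hull(n,R,h,x0,y0,22)
        bg=np.median(lab[(win>.5)&(hull(n,R,h,x0,y0,8)<.1)],0)
        w=np.array([.15,1,1]) if k!="dropper" else np.array([.5,.5,.5])
        e=np.clip(np.linalg.norm((lab-bg)*w,axis=2)/5,0,1)
        def cost(p):
            m=hull(n,R,h,*p);return -(np.minimum(m,e)*win).sum()/(np.maximum(m,e)*win).sum()
        r=differential_evolution(cost,[(x0-20,x0+20),(y0-20,y0+20)],seed=1,maxiter=25)
        print(k,n,np.round(r.x,1),round(-r.fun,2))
out=[]
for n,(a,b,c,d) in(("top",(160,270,290,430)),("side",(165,245,280,420))):
    im=cv2.resize(fr[n],None,fx=5,fy=5,interpolation=cv2.INTER_CUBIC)
    for k,(R,h,x,y) in D.items():
        for z in(0,h):
            q=(proj(n,cyl(R,0,x,y,z)[:48])+.5)*5
            cv2.polylines(im,[np.int32(q)],True,(255,0,0) if z==0 else (0,255,0),1)
    out.append(im[a*5:b*5,c*5:d*5])
cv2.imwrite("pics/ov.png",cv2.resize(np.vstack(out),None,fx=.62,fy=.62,interpolation=cv2.INTER_AREA)[:,:,::-1])
E
python3 m2.py
```

```text
dish top [ 564.7 -271.6] 0.81
dish side [ 558.6 -267. ] 0.51
dropper top [ 472.7 -290. ] 0.73
bottle top [ 457.  -179.2] 0.65
bottle side [ 452.1 -192.7] 0.51
beaker top [ 573.9 -150.7] 0.69
beaker side [ 575.4 -144.7] 0.59
cap top [ 531. -384.] 0.74
```

View pics/ov.png

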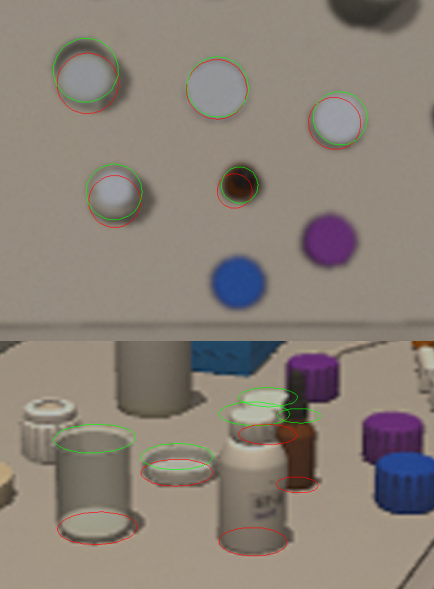

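The overlays fit all five targets: beaker (573,-148), dish (565,-272), cap (532,-383), bottle (459,-173) and dropper (470,-288). They match the sizes given and lie within reach. The flat white cap is confirmed. Board at (552.5,178), yaw -41.7°.

Emit:
send_rows --deltas '[[[0,0,0],[0,0,0.219]],[[0,0,0],[0,0,0.219]],[[0,0,0],[0,0,0.219]],[[0.06,-0.06,0],[0,0,0]],[[0.06,-0.06,0],[0,0,0]],[[0.06,-0.06,0],[0,0,0]],[[0.06,-0.06,0],[0,0,0]],[[0.06,-0.06,0],[0,0,0]],[[0.06,-0.06,0],[0,0,0]],[[0.06,-0.06,0],[0,0,0]]]' --grip 0 --grip_force 15

```text
time_s: 3.1
ee_pos: [396.3, -333.2, 228.2]
ee_rot: [180.0, -0.0, -0.0]
force: [0.2, -0.7, 1.0]
gripper_width: 91.4
gripper_force: 0.0
```

Emit:
send_rows --deltas '[[[0.06,-0.062,0],[0,0,0]],[[0.06,-0.062,0],[0,0,0]],[[0.06,-0.062,0],[0,0,0]],[[0.06,-0.062,0],[0,0,0]],[[0.06,-0.062,0],[0,0,0]],[[0.054,-0.06,0],[0,0,0]],[[0,0,0.08],[0,0,0]],[[0,0,0.08],[0,0,0]],[[0,0,0.06],[0,0,0]],[[0,0,0],[0,0,0]]]'

```text
time_s: 4.1
ee_pos: [569.4, -148.6, 113.7]
ee_rot: [-179.9, 0.5, -0.0]
force: [-0.4, -0.7, -0.9]
gripper_width: 91.5
gripper_force: 0.0
```

Emit:
send_rows --deltas '[[[0.006,0,0.04],[0,0,0]],[[0,0,0.04],[0,0,0]],[[0,0,0.04],[0,0,0]],[[0,0,0.03],[0,0,0]],[[0,0,0.016],[0,0,0]],[[0,0,0],[0,0,0]]]'

```text
time_s: 4.7
ee_pos: [575.7, -149.9, 35.3]
ee_rot: [180.0, -0.0, -0.1]
force: [-0.6, -0.5, 0.3]
gripper_width: 91.6
gripper_force: 0.0
```

Emit:
send_rows --deltas '[[[0,0,0],[0,0,0]],[[0,0,0],[0,0,0]],[[0,0,0],[0,0,0]],[[0,0,0],[0,0,0]],[[0,0,0],[0,0,0]],[[0,0,0],[0,0,0]],[[0,0,0],[0,0,0]],[[0,0,0],[0,0,0]]]' --grip 1

```text
time_s: 5.5
ee_pos: [575.6, -149.7, 35.3]
ee_rot: [180.0, -0.0, -0.0]
force: [-0.4, 0.9, 2.7]
gripper_width: 57.5
gripper_force: 15.0
```

Emit:
send_rows --deltas '[[[0,0,-0.05],[0,0,0]],[[0,0,-0.05],[0,0,0]],[[0,-0.06,-0.05],[0,0,0]],[[-0.005,-0.08,0],[0,0,0]],[[-0.01,-0.08,0],[0,0,0]],[[-0.01,-0.08,0],[0,0,0]],[[-0.01,-0.08,0],[0,0,0]],[[-0.01,-0.08,0],[0,0,0]],[[-0.001,-0.08,0],[0,0,0]],[[0,-0.08,0],[0,0,0]]]'

```text
time_s: 6.5
ee_pos: [552.0, 161.7, 109.6]
ee_rot: [180.0, 0.0, -0.0]
force: [0.7, -1.1, -0.6]
gripper_width: 57.5
gripper_force: 15.0
```

Emit:
send_rows --deltas '[[[0,-0.02,0],[0,0,0]],[[0,-0.016,0],[0,0,0]],[[0,0,0],[0,0,0]]]'

```text
time_s: 6.8
ee_pos: [552.5, 178.3, 109.6]
ee_rot: [180.0, 0.0, -0.0]
force: [0.0, -0.5, -1.4]
gripper_width: 57.6
gripper_force: 15.0
```

Emit:
send_rows --deltas '[[[0,0,0.04],[0,0,0]],[[0,0,0.04],[0,0,0]],[[0,0,0.03],[0,0,0]],[[0,0,0.012],[0,0,0]],[[0,0,0.004],[0,0,0]],[[0,0,0.002],[0,0,0]],[[0,0,0],[0,0,0]]]'

```text
time_s: 7.5
ee_pos: [553.2, 178.1, 46.6]
ee_rot: [-180.0, -0.1, -0.1]
force: [0.7, -0.5, -0.5]
gripper_width: 57.9
gripper_force: 15.0
```

Emit:
send_rows --deltas '[[[0,0,0.002],[0,0,0]],[[0,0,0],[0,0,0]]]'

```text
time_s: 7.7
ee_pos: [552.9, 178.4, 45.3]
ee_rot: [-180.0, -0.0, -0.0]
force: [0.1, 0.1, -0.2]
gripper_width: 57.4
gripper_force: 15.0
```

Emit:
send_rows --deltas '[[[0,0,0],[0,0,0]],[[0,0,0],[0,0,0]],[[0,0,0],[0,0,0]],[[0,0,0],[0,0,0]],[[0,0,0],[0,0,0]],[[0,0,0],[0,0,0]],[[0,0,-0.02],[0,0,0]],[[0,0,-0.06],[0,0,0]],[[0,0,-0.08],[0,0,0]],[[0,0,-0.08],[0,0,0]]]' --grip 0

```text
time_s: 8.7
ee_pos: [552.3, 178.3, 166.7]
ee_rot: [180.0, 0.0, -0.0]
force: [0.9, 0.3, -0.8]
gripper_width: 91.3
gripper_force: 0.0
```

Emit:
send_rows --deltas '[[[-0.02,0.078,0],[0,0,0]],[[-0.02,0.078,0],[0,0,0]],[[-0.02,0.078,0],[0,0,0]],[[-0.02,0.078,0],[0,0,0]],[[-0.02,0.078,0],[0,0,0]],[[-0.02,0.078,0],[0,0,0]],[[-0.022,0.078,0],[0,0,0]],[[-0.022,0.078,0],[0,0,0]],[[-0.022,0.078,0],[0,0,0]],[[0,0,0],[0,0,0]]]'

```text
time_s: 9.7
ee_pos: [458.4, -176.3, 165.8]
ee_rot: [179.9, -0.0, -0.3]
force: [-0.0, -0.1, 0.2]
gripper_width: 91.4
gripper_force: 0.0
```

Emit:
send_rows --deltas '[[[0,0,0],[0,0,0]],[[0,0,0.02],[0,0,0]],[[0,0,0.02],[0,0,0]]]'

```text
time_s: 10.0
ee_pos: [459.7, -171.5, 144.4]
ee_rot: [180.0, -0.0, 0.1]
force: [-0.2, -0.2, 0.2]
gripper_width: 91.2
gripper_force: 0.0
```

Emit:
send_rows --deltas '[[[0,0,0.04],[0,0,0]],[[0,0,0.04],[0,0,0]],[[0,0,0.04],[0,0,0]],[[0,0,0.04],[0,0,0]],[[0,0,0.02],[0,0,0]],[[0,0,0],[0,0,0]]]'

```text
time_s: 10.6
ee_pos: [458.4, -171.3, 53.2]
ee_rot: [-179.9, 0.2, 0.0]
force: [0.6, 0.4, 0.4]
gripper_width: 91.3
gripper_force: 0.0
```

Emit:
send_rows --deltas '[[[0,0,0],[0,0,0]],[[0,0,0],[0,0,0]],[[0,0,0],[0,0,0]],[[0,0,0],[0,0,0]],[[0,0,0],[0,0,0]],[[0,0,0],[0,0,0]],[[0,0,0],[0,0,0]],[[0,0,0],[0,0,0]],[[0,0,0],[0,0,0]]]' --grip 1

```text
time_s: 11.5
ee_pos: [459.6, -172.8, 55.2]
ee_rot: [180.0, -0.0, -0.0]
force: [-0.0, -1.6, 4.0]
gripper_width: 48.8
gripper_force: 15.0
```

Emit:
send_rows --deltas '[[[0,0,-0.04],[0,0,0]],[[0,0,-0.06],[0,0,0]],[[0,0,-0.06],[0,0,0]],[[0.01,-0.08,0],[0,0,0]],[[0.01,-0.08,0],[0,0,0]],[[0.01,-0.08,0],[0,0,0]],[[0.01,-0.08,0],[0,0,0]],[[0.01,-0.08,0],[0,0,0]],[[0.01,-0.08,0],[0,0,0]],[[0,-0.06,0],[0,0,0]]]'

```text
time_s: 12.5
ee_pos: [489.6, 99.7, 134.5]
ee_rot: [-180.0, 0.0, 0.0]
force: [-0.3, -0.7, 0.2]
gripper_width: 48.9
gripper_force: 15.0
```

Emit:
send_rows --deltas '[[[0,-0.02,0],[0,0,0]],[[0,0,0.02],[0,0,0]],[[0,0,0.02],[0,0,0]],[[0,0,0],[0,0,0]]]'

```text
time_s: 12.9
ee_pos: [488.0, 105.8, 112.9]
ee_rot: [179.9, 0.3, -0.1]
force: [-0.2, 1.1, 0.1]
gripper_width: 48.7
gripper_force: 15.0
```

Emit:
send_rows --deltas '[[[0,0,0.03],[0,0,0]],[[0,0,0.03],[0,0,0]],[[0,0,0.025],[0,0,0]],[[0,0,0.01],[0,0,0]],[[0,0,0.002],[0,0,0]],[[0,0,0],[0,0,0]]]'

```text
time_s: 13.5
ee_pos: [489.9, 106.9, 66.7]
ee_rot: [180.0, -0.0, -0.1]
force: [0.4, -0.6, -0.4]
gripper_width: 49.0
gripper_force: 15.0
```

Emit:
send_rows --deltas '[[[0,0,0.003],[0,0,0]],[[0,0,0],[0,0,0]]]'

```text
time_s: 13.7
ee_pos: [489.8, 107.3, 65.3]
ee_rot: [-180.0, -0.0, -0.0]
force: [-0.6, -0.0, -0.8]
gripper_width: 48.7
gripper_force: 15.0
```

Emit:
send_rows --deltas '[[[0,0,0],[0,0,0]],[[0,0,0],[0,0,0]],[[0,0,0],[0,0,0]],[[0,0,0],[0,0,0]],[[0,0,0],[0,0,0]],[[0,0,0],[0,0,0]],[[0,0,-0.03],[0,0,0]],[[0,0,-0.07],[0,0,0]],[[0,0,-0.08],[0,0,0]],[[0,0,-0.06],[0,0,0]]]' --grip 0

```text
time_s: 14.7
ee_pos: [490.1, 107.5, 187.1]
ee_rot: [-180.0, -0.1, -0.0]
force: [1.3, -0.3, -0.4]
gripper_width: 91.2
gripper_force: 0.0
```

Emit:
send_rows --deltas '[[[0.008,0.09,0],[0,0,0]],[[0.008,0.09,0],[0,0,0]],[[0.008,0.09,0],[0,0,0]],[[0.008,0.09,0],[0,0,0]],[[0.008,0.09,0],[0,0,0]],[[0.008,0.09,0],[0,0,0]],[[0.008,0.09,0],[0,0,0]],[[0.008,0.09,0],[0,0,0]],[[0.01,0.09,0],[0,0,0]],[[0.01,0.09,0],[0,0,0]]]'

```text
time_s: 15.7
ee_pos: [531.1, -344.5, 184.9]
ee_rot: [-180.0, -0.0, -0.1]
force: [0.8, 0.5, 0.3]
gripper_width: 91.3
gripper_force: 0.0
```

Emit:
send_rows --deltas '[[[0,0.08,0.04],[0,0,0]],[[0,0,0.06],[0,0,0]],[[0,0,0.06],[0,0,0]],[[0,0,0],[0,0,0]],[[0,0,0],[0,0,0]]]'

```text
time_s: 16.2
ee_pos: [531.3, -382.6, 105.0]
ee_rot: [-180.0, 0.0, -0.0]
force: [0.8, -0.0, 1.3]
gripper_width: 91.4
gripper_force: 0.0
```

Down 85 to TCP z 20 (tips at 6), then grip.

Emit:
send_rows --deltas '[[[0,0,0.05],[0,0,0]],[[0,0,0.05],[0,0,0]],[[0,0,0.04],[0,0,0]],[[0,0,0.02],[0,0,0]],[[0,0,0.01],[0,0,0]],[[0,0,0],[0,0,0]]]'

```text
time_s: 16.8
ee_pos: [531.9, -382.9, 20.9]
ee_rot: [179.9, -0.1, -0.0]
force: [0.5, -0.6, 0.3]
gripper_width: 91.1
gripper_force: 0.0
```

Emit:
send_rows --deltas '[[[0,0,0],[0,0,0]],[[0,0,0],[0,0,0]],[[0,0,0],[0,0,0]],[[0,0,0],[0,0,0]],[[0,0,0],[0,0,0]],[[0,0,0],[0,0,0]],[[0,0,0],[0,0,0]],[[0,0,0],[0,0,0]],[[0,0,0],[0,0,0]]]' --grip 1

```text
time_s: 17.7
ee_pos: [531.3, -382.7, 20.1]
ee_rot: [180.0, -0.0, -0.0]
force: [-0.0, -0.6, 1.0]
gripper_width: 49.8
gripper_force: 15.0
```

Emit:
send_rows --deltas '[[[0,0,-0.06],[0,0,0]],[[0,0,-0.08],[0,0,0]],[[0,0,-0.08],[0,0,0]],[[0,-0.08,0],[0,0,0]],[[0,-0.08,0],[0,0,0]],[[0,-0.08,0],[0,0,0]],[[0,-0.08,0],[0,0,0]],[[0,-0.08,0],[0,0,0]],[[0.03,-0.08,0],[0,0,0]],[[0.03,-0.08,0],[0,0,0]]]'

```text
time_s: 18.7
ee_pos: [561.2, -101.0, 130.0]
ee_rot: [-180.0, 0.0, -0.1]
force: [0.9, -1.3, 0.4]
gripper_width: 49.6
gripper_force: 15.0
```

Emit:
send_rows --deltas '[[[0.03,-0.08,0],[0,0,0]],[[0.03,-0.08,0],[0,0,0]],[[0.03,-0.08,0],[0,0,0]],[[0.034,-0.08,0],[0,0,0]],[[0,-0.035,0],[0,0,0]],[[0,0,0.05],[0,0,0]],[[0,0,0.05],[0,0,0]],[[0,0,0],[0,0,0]],[[0,0,0],[0,0,0]]]'

```text
time_s: 19.6
ee_pos: [623.2, 74.4, 79.9]
ee_rot: [180.0, 0.1, -0.1]
force: [0.8, -0.6, -0.2]
gripper_width: 49.4
gripper_force: 15.0
```

Emit:
send_rows --deltas '[[[0,-0.04,0],[0,0,0]],[[0,-0.041,0],[0,0,0]],[[0,0,0.04],[0,0,0]],[[0,0,0.03],[0,0,0]],[[0,0,0.015],[0,0,0]],[[0,0,0.012],[0,0,0]],[[0,0,0],[0,0,0]],[[0,0,0],[0,0,0]]]'

```text
time_s: 20.4
ee_pos: [624.2, 115.1, 32.2]
ee_rot: [-180.0, -0.1, -0.1]
force: [-0.6, -0.4, 0.1]
gripper_width: 49.6
gripper_force: 15.0
```

Emit:
send_rows --deltas '[[[0,0,0.004],[0,0,0]],[[0,0,0],[0,0,0]]]'

```text
time_s: 20.6
ee_pos: [624.3, 115.3, 30.1]
ee_rot: [-180.0, -0.1, -0.0]
force: [-0.3, -0.4, 0.5]
gripper_width: 49.7
gripper_force: 15.0
```

Emit:
send_rows --deltas '[[[0,0,0],[0,0,0]],[[0,0,0],[0,0,0]],[[0,0,0],[0,0,0]],[[0,0,0],[0,0,0]],[[0,0,0],[0,0,0]],[[0,0,0],[0,0,0]],[[0,0,-0.04],[0,0,0]],[[0,0,-0.07],[0,0,0]],[[0,0,-0.09],[0,0,0]],[[0,0,-0.06],[0,0,0]]]' --grip 0

```text
time_s: 21.6
ee_pos: [624.5, 115.4, 162.5]
ee_rot: [-180.0, -0.2, -0.0]
force: [0.1, -0.0, -0.2]
gripper_width: 91.4
gripper_force: 0.0
```

Emit:
send_rows --deltas '[[[-0.013,0.086,0],[0,0,0]],[[-0.013,0.086,0],[0,0,0]],[[-0.013,0.086,0],[0,0,0]],[[-0.013,0.086,0],[0,0,0]],[[-0.013,0.086,0],[0,0,0]],[[-0.013,0.086,0],[0,0,0]],[[-0.013,0.086,0],[0,0,0]],[[-0.013,0.086,0],[0,0,0]],[[-0.013,0.086,0],[0,0,0]],[[0,0,0],[0,0,0]]]'

```text
time_s: 22.6
ee_pos: [563.8, -276.7, 159.3]
ee_rot: [179.9, -0.0, -0.3]
force: [0.2, -0.0, 0.0]
gripper_width: 91.3
gripper_force: 0.0
```

Emit:
send_rows --deltas '[[[0,0,0.06],[0,0,0]],[[0,0,0.07],[0,0,0]],[[0,0,0.06],[0,0,0]],[[0,0,0.04],[0,0,0]],[[0,0,0.03],[0,0,0]],[[0,0,0],[0,0,0]],[[0,0,0],[0,0,0]]]'

```text
time_s: 23.3
ee_pos: [565.1, -271.2, 29.7]
ee_rot: [-180.0, -0.0, -0.0]
force: [-0.2, 0.2, 0.1]
gripper_width: 91.2
gripper_force: 0.0
```

Emit:
send_rows --deltas '[[[0,0,0.016],[0,0,0]],[[0,0,0.01],[0,0,0]],[[0,0,0],[0,0,0]],[[0,0,0],[0,0,0]]]'

```text
time_s: 23.7
ee_pos: [564.8, -271.7, 16.6]
ee_rot: [180.0, -0.0, -0.0]
force: [0.8, -0.0, 0.2]
gripper_width: 91.2
gripper_force: 0.0
```

Emit:
send_rows --deltas '[[[0,0,0],[0,0,0]],[[0,0,0],[0,0,0]],[[0,0,0],[0,0,0]],[[0,0,0],[0,0,0]],[[0,0,0],[0,0,0]],[[0,0,0],[0,0,0]],[[0,0,0],[0,0,0]],[[0,0,0],[0,0,0]],[[0,0,0],[0,0,0]]]' --grip 1

```text
time_s: 24.6
ee_pos: [564.8, -271.7, 16.5]
ee_rot: [180.0, -0.0, -0.0]
force: [-0.0, 0.5, -0.3]
gripper_width: 54.7
gripper_force: 15.0
```

Emit:
send_rows --deltas '[[[0,0,-0.06],[0,0,0]],[[0,0,-0.08],[0,0,0]],[[0,0,-0.08],[0,0,0]],[[0,-0.08,-0.05],[0,0,0]],[[0.01,-0.08,0],[0,0,0]],[[0.01,-0.08,0],[0,0,0]],[[0.01,-0.08,0],[0,0,0]],[[0.01,-0.08,0],[0,0,0]],[[0.01,-0.08,0],[0,0,0]],[[0.01,-0.08,0],[0,0,0]]]'

```text
time_s: 25.6
ee_pos: [594.9, 9.9, 151.4]
ee_rot: [180.0, -0.0, -0.0]
force: [0.6, 0.1, 0.4]
gripper_width: 54.6
gripper_force: 15.0
```

Emit:
send_rows --deltas '[[[0.01,-0.08,0],[0,0,0]],[[0.01,-0.08,0],[0,0,0]],[[0.01,-0.08,0],[0,0,0]],[[0.012,-0.08,0],[0,0,0]],[[0,-0.08,0],[0,0,0]],[[0,-0.08,0],[0,0,0]],[[0,0,0],[0,0,0]],[[0,0,0],[0,0,0]]]'

```text
time_s: 26.4
ee_pos: [615.8, 249.0, 150.9]
ee_rot: [179.9, 0.0, 0.1]
force: [0.7, -1.0, -0.1]
gripper_width: 54.6
gripper_force: 15.0
```

Down to 28, with contact at about 26.5.

Emit:
send_rows --deltas '[[[0,0,0.06],[0,0,0]],[[0,0,0.07],[0,0,0]],[[0,0,0.06],[0,0,0]],[[0,0,0.03],[0,0,0]],[[0,0,0.015],[0,0,0]],[[0,0,0.008],[0,0,0]],[[0,0,0],[0,0,0]],[[0,0,0],[0,0,0]]]'

```text
time_s: 27.2
ee_pos: [617.1, 248.5, 31.3]
ee_rot: [-180.0, -0.1, -0.0]
force: [-0.7, 0.2, 0.4]
gripper_width: 54.4
gripper_force: 15.0
```

Emit:
send_rows --deltas '[[[0,0,0.006],[0,0,0]],[[-0.001,0,0.003],[0,0,0]],[[0,0,0],[0,0,0]]]'

```text
time_s: 27.5
ee_pos: [616.3, 248.5, 26.5]
ee_rot: [-180.0, -0.1, -0.0]
force: [0.2, -0.0, 5.2]
gripper_width: 54.7
gripper_force: 15.0
```

Emit:
send_rows --deltas '[[[0,0,0],[0,0,0]],[[0,0,0],[0,0,0]],[[0,0,0],[0,0,0]],[[0,0,0],[0,0,0]],[[0,0,0],[0,0,0]],[[0,0,0],[0,0,0]],[[0,0,-0.04],[0,0,0]],[[0,0,-0.07],[0,0,0]],[[0,0,-0.09],[0,0,0]],[[0,0,-0.06],[0,0,0]]]' --grip 0

```text
time_s: 28.5
ee_pos: [616.5, 248.6, 158.5]
ee_rot: [-179.9, -0.2, -0.0]
force: [0.9, 0.9, -0.0]
gripper_width: 91.8
gripper_force: 0.0
```

Emit:
send_rows --deltas '[[[-0.024,0.09,0],[0,0,0]],[[-0.024,0.09,0],[0,0,0]],[[-0.024,0.09,0],[0,0,0]],[[-0.024,0.09,0],[0,0,0]],[[-0.024,0.09,0],[0,0,0]],[[-0.024,0.09,0],[0,0,0]],[[-0.024,0.09,0],[0,0,0]],[[-0.024,0.09,0],[0,0,0]],[[-0.024,0.09,0],[0,0,0]],[[-0.024,0.09,0],[0,0,0]]]'

```text
time_s: 29.5
ee_pos: [494.6, -203.3, 155.7]
ee_rot: [180.0, -0.0, -0.0]
force: [1.0, -0.5, 0.6]
gripper_width: 91.2
gripper_force: 0.0
```

Emit:
send_rows --deltas '[[[-0.024,0.09,0],[0,0,0]],[[-0.028,0.083,0],[0,0,0]],[[0,0,0],[0,0,0]],[[0,0,0],[0,0,0]]]'

```text
time_s: 29.9
ee_pos: [468.8, -288.7, 155.3]
ee_rot: [-180.0, 0.0, -0.2]
force: [0.4, 0.1, 0.4]
gripper_width: 90.9
gripper_force: 0.0
```

Run:
```python
from h import *
f=grab_frame("side");g=grab_frame("top");print(state()["ee_pos"])
a=cv2.resize(f[150:350,120:440],None,fx=1.5,fy=1.5,interpolation=cv2.INTER_CUBIC)
b=cv2.resize(g[130:250,150:310],None,fx=3,fy=3,interpolation=cv2.INTER_CUBIC)
cv2.imwrite("pics/mid.png",np.vstack([a[:280],b[:320]])[:,:,::-1])
```

```text
[ 469.4245387  -287.24842218  155.42620566]
```

View pics/mid.png

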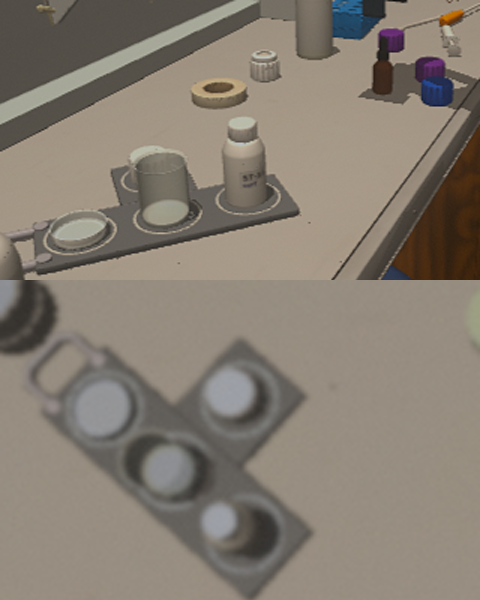

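The side and top crops show the dish, beaker, bottle and cap upright and centred in their rings. The tape and spare cap haven't moved. The dropper stands clear at side pixel ~(375,200).

Emit:
send_rows --deltas '[[[0.003,-0.001,0.06],[0,0,0]],[[0,0,0.06],[0,0,0]],[[0,0,0.06],[0,0,0]],[[0,0,0.04],[0,0,0]],[[0,0,0.018],[0,0,0]],[[0,0,0],[0,0,0]],[[0,0,0],[0,0,0]]]'

```text
time_s: 30.7
ee_pos: [471.7, -287.4, 37.3]
ee_rot: [180.0, -0.1, 0.0]
force: [0.7, -0.6, 0.4]
gripper_width: 91.0
gripper_force: 0.0
```

Emit:
send_rows --deltas '[[[0,0,0],[0,0,0]],[[0,0,0],[0,0,0]],[[0,0,0],[0,0,0]],[[0,0,0],[0,0,0]],[[0,0,0],[0,0,0]],[[0,0,0],[0,0,0]],[[0,0,0],[0,0,0]],[[0,0,0],[0,0,0]],[[0,0,0],[0,0,0]],[[0,0,0],[0,0,0]]]' --grip 1

```text
time_s: 31.7
ee_pos: [470.8, -287.6, 36.5]
ee_rot: [180.0, -0.0, -0.0]
force: [0.5, 0.1, -0.2]
gripper_width: 32.6
gripper_force: 15.0
```

Emit:
send_rows --deltas '[[[0,0,-0.08],[0,0,0]],[[0,0,-0.08],[0,0,0]],[[0,0,-0.08],[0,0,0]],[[0.02,-0.08,-0.02],[0,0,0]],[[0.02,-0.08,0],[0,0,0]],[[0.02,-0.08,0],[0,0,0]],[[0.02,-0.08,0],[0,0,0]],[[0.02,-0.08,0],[0,0,0]],[[0.02,-0.08,0],[0,0,0]],[[0.02,-0.08,0],[0,0,0]]]'

```text
time_s: 32.7
ee_pos: [541.0, -5.9, 166.4]
ee_rot: [180.0, 0.0, -0.0]
force: [0.8, -0.0, -0.1]
gripper_width: 32.5
gripper_force: 15.0
```

Emit:
send_rows --deltas '[[[0.02,-0.08,0],[0,0,0]],[[0.02,-0.08,0],[0,0,0]],[[0.03,-0.08,0],[0,0,0]],[[0.03,-0.08,0],[0,0,0]],[[0.03,-0.08,0],[0,0,0]],[[0.02,-0.08,0],[0,0,0]],[[0,-0.03,0],[0,0,0]],[[0,0,0],[0,0,0]],[[0,0,0],[0,0,0]]]'

```text
time_s: 33.6
ee_pos: [615.6, 246.3, 166.1]
ee_rot: [179.9, 0.1, -0.0]
force: [-0.2, -1.0, -0.3]
gripper_width: 32.9
gripper_force: 15.0
```

Emit:
send_rows --deltas '[[[0.001,-0.005,0.06],[0,0,0]],[[0,0,0.06],[0,0,0]],[[0,0,0.05],[0,0,0]],[[0,0,0.03],[0,0,0]],[[0,0,0.01],[0,0,0]],[[0,0,0],[0,0,0]],[[0,0,0],[0,0,0]]]'

```text
time_s: 34.3
ee_pos: [617.4, 249.2, 62.7]
ee_rot: [-180.0, -0.1, -0.1]
force: [0.2, 0.1, 0.2]
gripper_width: 32.6
gripper_force: 15.0
```

Emit:
send_rows --deltas '[[[-0.002,0,0.005],[0,0,0]],[[0,0,0.003],[0,0,0]],[[0,0,0],[0,0,0]]]'

```text
time_s: 34.6
ee_pos: [616.0, 249.9, 58.1]
ee_rot: [-180.0, -0.1, -0.0]
force: [0.5, 0.2, 1.5]
gripper_width: 33.1
gripper_force: 15.0
```

Emit:
send_rows --deltas '[[[0,0,0],[0,0,0]],[[0,0,0],[0,0,0]],[[0,0,0],[0,0,0]],[[0,0,0],[0,0,0]],[[0,0,0],[0,0,0]],[[0,0,0],[0,0,0]],[[0,0,-0.04],[0,0,0]],[[0,0,-0.07],[0,0,0]],[[0,0,-0.09],[0,0,0]],[[0,0,-0.06],[0,0,0]]]' --grip 0

```text
time_s: 35.6
ee_pos: [616.5, 250.1, 190.6]
ee_rot: [-179.9, -0.2, -0.0]
force: [0.6, 1.0, 0.6]
gripper_width: 91.6
gripper_force: 0.0
```

Emit:
send_rows --deltas '[[[-0.04,0.08,0],[0,0,0]],[[-0.04,0.08,0],[0,0,0]],[[-0.04,0.08,0],[0,0,0]],[[-0.04,0.08,0],[0,0,0]],[[-0.04,0.08,0],[0,0,0]],[[-0.04,0.08,0],[0,0,0]],[[-0.04,0.08,0],[0,0,0]],[[-0.04,0.08,0],[0,0,0]],[[0,0,0],[0,0,0]]]'

```text
time_s: 36.5
ee_pos: [453.0, -73.5, 187.6]
ee_rot: [179.9, 0.1, -0.3]
force: [1.0, 0.5, 0.0]
gripper_width: 91.1
gripper_force: 0.0
```

Run:
```python
from h import *
f=grab_frame("side");g=grab_frame("top");print(state()["ee_pos"])
a=cv2.resize(f[150:350,120:440],None,fx=1.5,fy=1.5,interpolation=cv2.INTER_CUBIC)
b=cv2.resize(g[130:250,150:310],None,fx=3,fy=3,interpolation=cv2.INTER_CUBIC)
cv2.imwrite("pics/end.png",np.vstack([a[:280],b[:320]])[:,:,::-1])
```

```text
[455.43137884 -70.58785932 187.76233285]
```

View pics/end.png

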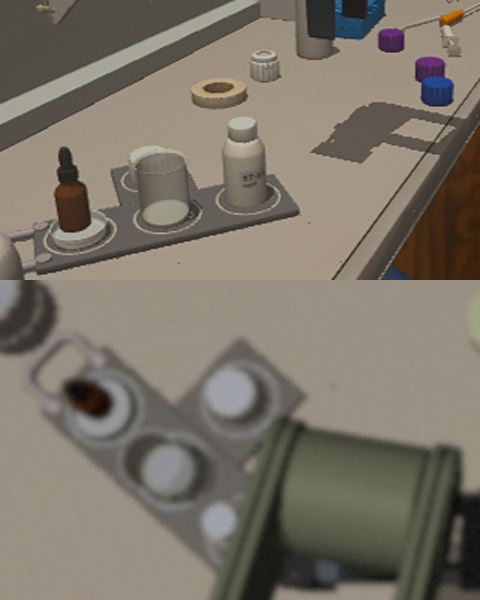

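The dropper stands upright in the dish but looks a little left of centre in the side view, body (72,205) against dish (79,232). I'll measure it.

Run:
```python
from h import *
out=[]
for n,(r0,r1,c0,c1) in(("side",(240,325,140,200)),("top",(150,205,160,205))):
    g=grab_frame(n);S=7 if n=="side" else 10
    im=cv2.resize(g[r0:r1,c0:c1],None,fx=S,fy=S,interpolation=cv2.INTER_CUBIC)
    for R,z,col in((30,24,(0,255,0)),(16.5,22,(255,0,0)),(16.5,80,(255,255,0)),(35.5,10,(0,0,255))):
        q=(proj(n,cyl(R,0,616,249,z)[:48])+.5-[c0,r0])*S
        cv2.polylines(im,[np.int32(q)],True,col,1)
    out.append(cv2.resize(im,(int(im.shape[1]*590/im.shape[0]),590)))
cv2.imwrite("pics/dz.png",np.hstack(out)[:590,:799,::-1])
```

```text
(no output)
```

View pics/dz.png

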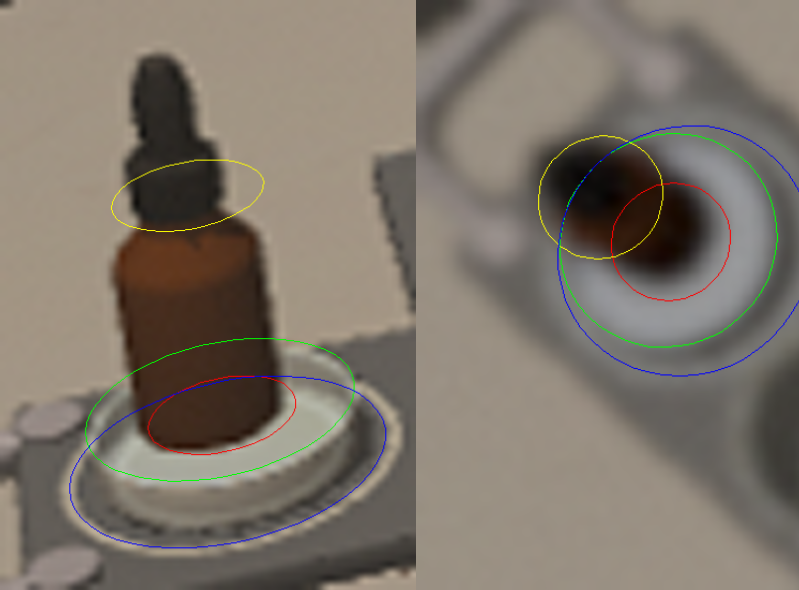

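The dropper is about 4 mm from the dish centre, inside the 12 mm limit. The dish is within a few mm of its ring centre. I'm handing in the job.

```bash
python3 -c "
from workcell import *
print(job_done())"
```

```text
the job is handed in; nothing more can be done
None
```

The board is laid out as asked and the job is handed in; no verdict came back. In the last pictures all five things stood upright and released, the dropper about 4 mm off the dish centre, and I saw no sign that the tape roll, spare cap or wash bottle had moved.

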